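Set out a dosing cup and open the safety cap of the stain cleaner

ROBOT

A 7-joint arm with a two-finger parallel gripper is mounted at the origin on the work surface. World frame = base frame: x ahead of the robot, y to its left, z up, the work surface at z = 0. Lengths are in m, angles in rad, forces in N, time in s.
With the tool pointing down it reaches from about 0.425 to 0.875 m from the base axis. Payload 4.7 kg.
Tool frame: the origin (TCP) lies between the finger pads; the fingertips stand 14 mm ahead of it and the grasp point (between the pads) lies 5 mm behind it; z points along the fingers, y is the line along which they close (so a half turn about z gives the same grasp; the last joint's range is limited). The gripper opens to 87 mm and grips with 3 to 60 N. Pads are 19 mm wide; open, the fingers measure 117 mm over their backs; the gripper's body (75 mm by 190 mm) begins 51 mm behind the grasp point.
Start: joints at [-1.194, 0.321, -0.07, 1.45, 0.023, 1.371, -0.057], TCP at [0.231, 0.608, 0.237] pointing down, gripper open.
Joint ranges: [-2.86, 2.86], [-0.3, 2.09], [-1.38, 1.24], [0.06, 2.45], [-1.56, 4.7], [0.09, 2.05], [-2.69, 2.69]. Speed limits (rad/s): [2.57, 2.57, 3.14, 3.14, 3.14, 3.14, 3.14].

INTERFACE

Orientations are given as a rotation vector (axis times angle).
In Python, from bench import ctrl gives the robot as it stands.
- The arm moves only by the tool step_arm, never from a script. Its argument "commands" is a list of rows, each an object with "travel": the shift along the tool's x, y, z in m, a list of three; "turn": the turn, a rotation vector about the tool's x, y, z in degrees, a list of three. A call has 1 to 5 rows; each row is the pose to reach, as a shift and turn from the pose commanded when the call began, along the tool's axes at that moment; what a row does not reach only later rows make up. A row lasts 1/10 s, in which the tool goes at most 50 mm and 8.59 degrees, less where a joint would pass 70% of its speed; a pose out of reach is approached as far as the arm can. A call with a gripper value outside its range is refused whole. "gripper" is the opening, from 0 (shut) to 1 (fully open), set as the call begins (left out, the last holds). The fingers move at their own pace and stop on an object; "force" is the grip in N (left out, the last holds). Time passes only in rows, so rows that repeat a pose let the fingers close. It gives the time, the measured TCP pose, the force, the opening and the grip force at its end, in the units of the state.
- ctrl.get_state(): the state, without advancing time (a new reading comes with each control period).
- ctrl.get_image(name): name is "scene" or "top"; returns the picture (400x640x3 uint8, red, green, blue); there is no depth.
- ctrl.camera_model(name): a dict with "fx", "fy", "cx", "cy" (pixels), "R" (3x3) and "t" (3): a world point X has camera coordinates R X + t. Camera axes: x right, y down, z forward; pixel columns grow to the right and rows downward; lengths in m; the calibration is good to about 2 mm. A picture is of the moment at which its call begins. camera_model takes no time and is no camera call.
- ctrl.close_job(): hands the job in; it is judged then, once.
The state is a dict: "time": time; "joint_positions": joint angles; "qd": joint speeds; "joint_torque": joint torques, N m; "position": TCP position; "tool_rot": TCP orientation; "ft_force": force on the tool from outside, world axes, zero at the start; "torque": the same for the moment, N m; "grip_width": opening from 0.0 (shut) to 1.0 (fully open); "grip_force": force on a finger pad.
Only numpy, scipy, OpenCV 4.12 (cv2) and the standard library are available. Lean on these libraries where they do the work, as an engineer would, in place of code of your own. Each camera call takes 0.05 s, during which the arm holds its last target. There are 200 camera calls.

TASK

Get a dose of stain cleaner ready: take the top dosing cup off the nested stack and stand it, mouth up, on the free floor of the grey drip tray beside the cleaner bottle, setting it down rather than dropping it. Then open the bottle's red child-safety cap: grip it, press it down, twist it counter-clockwise until it comes free and lift it straight off, leaving the bottle standing in the tray. Finish still gripping the cap, held still and level a few centimetres straight above the open mouth, with the other cups and everything else left where they stand.

Things in the scene. Friction and masses are not known exactly. Their poses are not given: they have to be found in the camera images.
- tray: Grey plastic drip tray fixed to the worktop, 220 mm (its x) by 360 mm (its y), walls 16 mm high, 4 mm thick, floor 4 mm thick. Origin: centre of its underside, on the worktop. The cleaner bottle stands near one y end (about 100 mm from the centre), a brush lies near the other; which is where varies. The floor between them, about 120 mm along y, is free.
- bottle: White loose 1 litre cleaner bottle, 0.65 to 1.05 kg. Body 104 mm (its x) by 80 mm (its y), 115 mm high, blue label; loop handle on its +x side reaches 74 mm from the axis and 134 mm up. Shoulder with a collar of 26 mm radius, top at 146 mm; above it the neck, 16 mm radius, three bayonet lugs out to 22.5 mm. Origin: centre of its underside, z up the neck axis. Only friction keeps it from turning.
- mouth (a point): Centre of the bottle's mouth (rim of the neck), 175 mm above the bottle's underside.
- cap: Red round child-safety cap, 56 mm in diameter, 40 mm high, ribbed side, 45 g. Origin: centre of its underside (open end), z up. Locked, its underside is 153 mm above the bottle's and its x axis parallel to the bottle's x within 0.1 rad. It cannot turn unless pressed, cannot turn clockwise, nor lift unless turned. Once turned free it lifts straight off, leaving the neck after 22 mm.
- cap_grip (a point): On the cap's axis, 25 mm above its underside: height to grip. An inner spring pushes the cap up (5 N). Press at least 4 mm (9 N; 11 N at 6 mm; hard stop at 7 mm) and, keeping it down, turn it counter-clockwise seen from above (+ about z) relative to the bottle: free from 0.96 rad (55 deg), stop at about 1.47 rad (84 deg), best 1.22 rad. The bottle does not turn along while pressed.
- cup_top: Top of three equal blue dosing cups with white rims, nested on the worktop. 52 mm high, 30 g, open top: foot 45 to 47 mm in diameter, 25 mm high; above it a straight collar 60 mm in diameter, 27 mm high, 3.5 mm thick, to the rim. Origin: centre of its underside, z up. Each collar rests on the rim below, so cups sit 27 mm apart and only collars show; the top rim is 106 mm above the worktop.
- cup_mid: Middle cup of the stack, same shape and origin; it stays.
- cup_low: Lowest cup of the stack, standing on the worktop, same shape and origin; it stays.
- brush: Wooden scrubbing brush lying bristles down on the tray floor near one end, 150 mm (its x) by 52 mm by 38 mm high. Origin: centre of its underside.
- softener: Lilac fabric softener bottle with a cream cap, 75 mm (x) by 105 mm (y), with a handle to 83 mm on +y, 238 mm high, standing on the worktop at the right. Origin: centre of its underside.
- spray: Pale blue trigger spray bottle, 68 mm in diameter, 214 mm high, standing on the worktop at the far right. Origin: centre of its underside.
- carton: White washing powder carton with a red and a blue band, 85 mm (x) by 160 mm (y), 190 mm high, standing on the worktop at the left. Origin: centre of its underside.
- pegs: Grey basket of clothes pegs, 120 mm (x) by 200 mm (y), 75 mm high, on the worktop beyond the tray. Origin: centre of its underside. Beside it, fixed, stand an iron on its steam station (left) and a slatted cream laundry basket (right), both up to 220 mm high.
There are look-alikes about, which are no part of the job. Several things have the shape of the cap; the one meant has the colours described above.

How it is judged:
By the outcome, as a careful person would: the job done as asked, in the order asked, and still so for the second after the job is handed in, while the arm keeps its last pose, push and grip.
It also fails if it takes over 54 s, if anything falls off the work surface, if the arm or the gripper's body presses on something with over 40 N, if the wrist force passes 120 N, or if a joint passes its speed limit or range.

## Working session

There is one attempt and no reset: what is moved stays moved. The work goes in short steps, Python scripts to look and compute and a tool call to move; the robot and the scene stay as the last step left them, time stands still between calls to the robot, and variables do not carry over. Pictures are saved under pics/ and viewed, at most 10 in all, crops included, and the job is handed in when it is done.

Besides the shell and the picture viewer there is one more tool, called after "Emit:" in YAML: its name, and indented under it one key for each argument. step_arm: Moves the arm, as the interface text tells. Its arguments: {"type":"object","properties":{"commands":{"type":"array"},"gripper":{"type":"number"},"force":{"type":"number"}},"required":["commands"]}

```bash
mkdir -p pics
cat > h.py <<'E'
import numpy as np, cv2
from scipy.spatial.transform import Rotation as Rn
from bench import ctrl
def cam(n): return ctrl.camera_model(n)
def ray(n,u,v):
    m=cam(n);R=np.array(m["R"]);t=np.array(m["t"])
    d=R.T@np.array([(u-m["cx"])/m["fx"],(v-m["cy"])/m["fy"],1]);return -R.T@t,d
def onz(n,u,v,z):
    o,d=ray(n,u,v);return o+d*(z-o[2])/d[2]
def proj(n,X):
    m=cam(n);c=np.array(m["R"])@np.array(X)+np.array(m["t"]);return np.array([m["fx"]*c[0]/c[2]+m["cx"],m["fy"]*c[1]/c[2]+m["cy"]])
def save(n,f): 
    im=np.array(ctrl.get_image(n));cv2.imwrite("pics/"+f,im[:,:,::-1]);return im
E
python3 - <<'E'
from h import *
for n in("scene","top"):
    save(n,n+"0.png"); m=cam(n);print(n,np.round(ray(n,320,200),3),m["fx"])
s=ctrl.get_state();print(s)
E
```

```text
scene [[ 1.229  0.928  1.131]
 [-0.42  -0.618 -0.665]] 481.8298123374291
top [[ 0.396 -0.022  1.662]
 [ 0.098  0.021 -0.995]] 418.5805460995555
{'time': 0.1, 'joint_positions': array([-1.1938881 ,  0.32173365, -0.07008713,  1.45153805,  0.02260631,
        1.37080355, -0.05689475]), 'qd': array([ 3.27852015e-04,  2.70847402e-04, -7.71564638e-05, -4.09453254e-03,
        2.73566213e-03,  5.58619368e-04, -4.44757658e-04]), 'joint_torque': array([ 3.01033460e-04, -4.92571735e+01, -4.05530585e-01, -3.13399494e+01,
       -6.40937034e-02,  3.95006652e-02,  8.51635400e-05]), 'position': array([0.23056489, 0.60723447, 0.23558828]), 'tool_rot': array([-5.66683363e-01, -3.08984734e+00,  2.64329689e-03]), 'ft_force': array([-0.22872889,  0.4406163 , -0.12935617]), 'torque': array([-0.00153115, -0.04262421,  0.03651249]), 'grip_force': 0.0, 'grip_width': 1.0003284247193587}
```

View pics/top0.png

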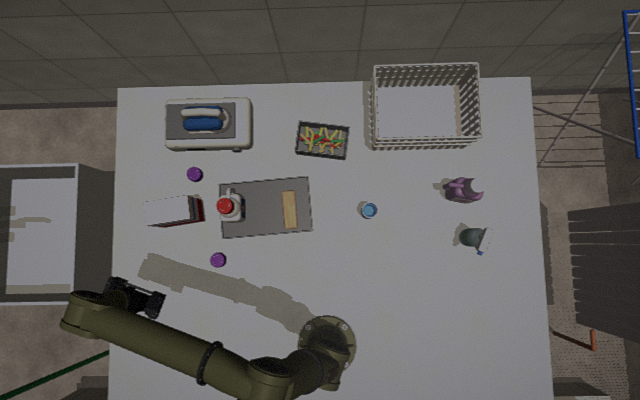

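View pics/scene0.png

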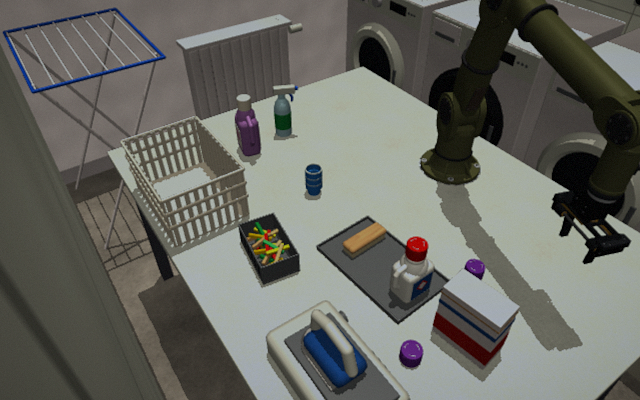

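Top view: red cap at about (225,206), cup stack (369,210), tray corners (219,183), (308,177), (312,230), (222,238), brush (290,209); the purple caps are look-alikes. Scene view: cap (417,248), stack (314,180), bottle handle pointing away from the robot.

```bash
cat > m.py <<'E'
from h import *
def blob(im,lo,hi,near,r=40):
    h=cv2.cvtColor(im,cv2.COLOR_RGB2HSV);m=cv2.inRange(h,lo,hi)
    if lo[0]==0: m|=cv2.inRange(h,(170,lo[1],lo[2]),(180,255,255))
    k=np.zeros_like(m);cv2.circle(k,near,r,255,-1);m&=k
    n,l,st,c=cv2.connectedComponentsWithStats(m)
    i=1+np.argmax(st[1:,4]);return l==i,st[i],c[i]
def tri(u1,u2):
    o1,d1=ray("top",*u1);o2,d2=ray("scene",*u2)
    s=np.linalg.lstsq(np.c_[d1,-d2],o2-o1,rcond=None)[0]
    p,q=o1+s[0]*d1,o2+s[1]*d2;return (p+q)/2,np.linalg.norm(p-q)
E
python3 - <<'E'
from m import *
t=cv2.imread("pics/top0.png")[:,:,::-1].copy();s=cv2.imread("pics/scene0.png")[:,:,::-1].copy()
_,a,ca=blob(t,(0,120,80),(8,255,255),(225,206),25);_,b,cb=blob(s,(0,120,80),(8,255,255),(417,248),30)
print("cap",a,ca,b,cb,tri(ca,cb),onz("top",*ca,.19))
_,a,ca=blob(t,(90,60,60),(125,255,255),(369,210),20);_,b,cb=blob(s,(90,60,30),(125,255,255),(314,180),30)
print("cup",a,ca,b,cb,tri(ca,cb),onz("top",*ca,.1))
for u in((219,183),(308,177),(312,230),(222,238)):print("tray",onz("top",*u,.016).round(3))
m,a,ca=blob(t,(8,70,80),(28,255,255),(290,209),30);print("brush",a,onz("top",*ca,.042))
h=t[175:250,150:330][:,:,::-1];cv2.imwrite("pics/c1.png",np.hstack([cv2.resize(t[170:245,190:320][:,:,::-1],None,fx=4,fy=4,interpolation=2),cv2.resize(t[180:255,340:400][:,:,::-1],None,fx=4,fy=4,interpolation=2)]))
st=ctrl.get_state();print(Rn.from_rotvec(st["tool_rot"]).as_matrix().round(3))
E
```

```text
cap [217 198  15  16 179] [223.82122905 205.37430168] [407 237  21  16 262] [417.09541985 244.25954198] (array([0.52820138, 0.34991275, 0.19486286]), np.float64(0.001959244127397592)) [0.52933307 0.35043902 0.19      ]
cup [362 203  15  14 148] [369.31756757 209.60135135] [305 172  17  24 311] [313.39871383 183.25080386] (array([ 0.51114809, -0.1759195 ,  0.03982386]), np.float64(0.008158159281348209)) [ 0.50993874 -0.17269363  0.1       ]
tray [0.635 0.414 0.016]
tray [0.651 0.058 0.016]
tray [0.441 0.046 0.016]
tray [0.416 0.401 0.016]
brush [282 190  15  39 489] [0.52230884 0.13256141 0.042     ]
[[-0.935  0.355 -0.001]
 [ 0.355  0.935 -0.002]
 [-0.    -0.002 -1.   ]]
```

View pics/c1.png

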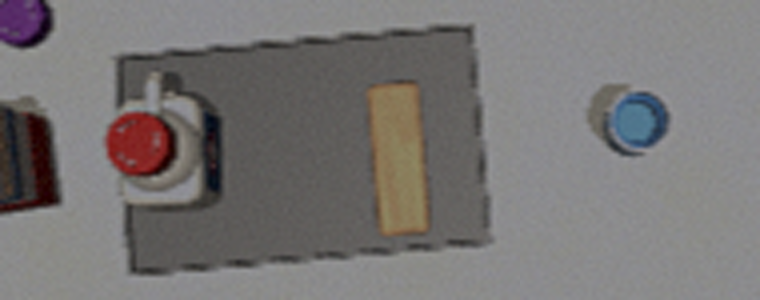

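Crop: the cap is centred at about (225,206) with the handle toward +x, the free tray floor lies between the bottle and the brush, and the stack rim is centred near (369.5,210). Next I'll refine the stack axis and plan the first move.

```bash
cat > plan.py <<'E'
import sys
from h import *
# usage: plan.py x y z yaw(deg, of tool y) : total shift / turn in the present tool axes
def go(x,y,z,yaw):
    s=ctrl.get_state();R=Rn.from_rotvec(s["tool_rot"])
    a=np.radians(yaw);Y=np.array([np.cos(a),np.sin(a),0]);Z=np.array([0,0,-1.])
    T=Rn.from_matrix(np.c_[np.cross(Y,Z),Y,Z])
    print("t",round(s["time"],2),"pos",s["position"].round(4),"F",s["ft_force"].round(1),"w",round(s["grip_width"],3),"gf",round(s["grip_force"],1))
    print("travel",R.inv().apply(np.array([x,y,z])-s["position"]).round(4),"turn",np.degrees((R.inv()*T).as_rotvec()).round(2),"q7",s["joint_positions"][6].round(2))
go(*map(float,sys.argv[1:5]))
E
python3 - <<'E'
from m import *
t=cv2.imread("pics/top0.png")[:,:,::-1].copy();s=cv2.imread("pics/scene0.png")[:,:,::-1].copy()
for u in((369.3,209.6),(369.6,210)):
    p=onz("top",*u,.106);print(p.round(4),proj("scene",p),proj("scene",p-[0,0,.053]))
p=onz("top",223.8,205.4,.195);print(p.round(4),proj("scene",p-[0,0,.02]))
print(t[200:222,369].tolist());print(t[210,358:382].tolist()); print(s[180,300:328].tolist())
E
python3 plan.py .50 .2 .30 3
```

```text
[ 0.5095 -0.172   0.106 ] [312.94029621 168.75233069] [313.19127016 180.62443839]
[ 0.508  -0.1731  0.106 ] [313.13142842 168.44199311] [313.37828473 180.31133543]
[0.5288 0.3492 0.195 ] [415.45473051 249.28929733]
[[139, 138, 142], [144, 143, 146], [141, 140, 142], [67, 82, 101], [55, 91, 133], [44, 67, 87], [80, 118, 141], [83, 123, 144], [80, 119, 142], [79, 117, 141], [79, 118, 140], [80, 119, 142], [79, 116, 140], [83, 121, 142], [78, 117, 140], [50, 74, 103], [62, 91, 126], [137, 135, 141], [82, 86, 91], [136, 135, 138], [144, 144, 146], [139, 138, 141]]
[[108, 105, 96], [111, 107, 99], [93, 92, 87], [68, 74, 80], [86, 100, 113], [86, 110, 138], [75, 112, 139], [78, 118, 140], [79, 117, 141], [82, 119, 142], [79, 118, 140], [79, 118, 140], [78, 118, 141], [80, 119, 142], [80, 120, 142], [67, 101, 122], [44, 62, 87], [47, 69, 98], [61, 72, 87], [112, 113, 120], [143, 143, 147], [140, 140, 142], [139, 139, 142], [139, 139, 139]]
[[171, 178, 163], [168, 176, 164], [168, 175, 162], [172, 179, 163], [156, 163, 151], [90, 100, 102], [1, 24, 53], [6, 33, 60], [20, 42, 64], [33, 50, 67], [41, 58, 71], [44, 59, 73], [38, 58, 72], [50, 66, 75], [47, 61, 69], [37, 54, 66], [38, 54, 69], [42, 52, 67], [17, 40, 65], [7, 33, 61], [5, 31, 56], [44, 59, 71], [126, 133, 127], [176, 178, 161], [169, 173, 153], [168, 174, 156], [171, 177, 164], [166, 176, 162]]
t 0.1 pos [0.2306 0.6072 0.2356] F [-0.2  0.4 -0.1] w 1.0 gf 0.0
travel [-0.3964 -0.2852 -0.0639] turn [-8.000e-02  6.000e-02  6.621e+01] q7 -0.06
```

Emit:
step_arm:
  commands:
    - {"travel":[-0.2,-0.14,-0.064],"turn":[0,0,33]}
    - {"travel":[-0.2,-0.14,-0.064],"turn":[0,0,33]}
    - {"travel":[-0.2,-0.14,-0.064],"turn":[0,0,33]}
    - {"travel":[-0.396,-0.285,-0.064],"turn":[0,0,66]}
    - {"travel":[-0.396,-0.285,-0.064],"turn":[0,0,66]}
  gripper: 1

```text
time: 0.6
position: [0.3676, 0.4024, 0.2824]
tool_rot: [-1.667, -2.663, -0.001]
ft_force: [0.7, 0.0, -0.2]
grip_width: 0.998
grip_force: 0.0
```

```bash
python3 plan.py .509 -.173 .25 3
```

```text
t 0.6 pos [0.3676 0.4024 0.2824] F [ 0.7  0.  -0.2] w 0.998 gf 0.0
travel [-0.5794 -0.1242  0.0322] turn [ 1.00e-02 -2.00e-02  2.29e+01] q7 -0.42
```

Emit:
step_arm:
  commands:
    - {"travel":[-0.579,-0.124,0.025],"turn":[0,0,23]}
    - {"travel":[-0.579,-0.124,0.025],"turn":[0,0,23]}
    - {"travel":[-0.579,-0.124,0.025],"turn":[0,0,23]}
    - {"travel":[-0.579,-0.124,0.025],"turn":[0,0,23]}
    - {"travel":[-0.579,-0.124,0.025],"turn":[0,0,23]}

```text
time: 1.1
position: [0.4278, 0.1599, 0.2713]
tool_rot: [-2.157, -2.283, -0.0]
ft_force: [0.2, 1.3, 0.5]
grip_width: 1.003
grip_force: 0.0
```

```bash
python3 plan.py .509 -.173 .20 3
```

```text
t 1.1 pos [0.4278 0.1599 0.2713] F [0.2 1.3 0.5] w 1.003 gf 0.0
travel [-0.337   0.0622  0.0712] turn [-0.01 -0.02  0.25] q7 -0.4
```

Emit:
step_arm:
  commands:
    - {"travel":[-0.337,0.062,0.06],"turn":[0,0,0]}
    - {"travel":[-0.337,0.062,0.06],"turn":[0,0,0]}
    - {"travel":[-0.337,0.062,0.06],"turn":[0,0,0]}
    - {"travel":[-0.337,0.062,0.06],"turn":[0,0,0]}
    - {"travel":[-0.337,0.062,0.06],"turn":[0,0,0]}

```text
time: 1.6
position: [0.4859, -0.0791, 0.2281]
tool_rot: [-2.157, -2.284, -0.001]
ft_force: [1.5, 0.2, -0.1]
grip_width: 1.003
grip_force: 0.0
```

Emit:
step_arm:
  commands:
    - {"travel":[-0.08,0.0,0.0],"turn":[0,0,0]}
    - {"travel":[-0.08,0.0,0.0],"turn":[0,0,0]}
    - {"travel":[-0.08,0.0,0.0],"turn":[0,0,0]}
    - {"travel":[-0.08,0.0,0.0],"turn":[0,0,0]}

```text
time: 2.0
position: [0.4903, -0.1572, 0.2281]
tool_rot: [-2.159, -2.281, 0.0]
ft_force: [0.8, 0.5, 0.8]
grip_width: 1.002
grip_force: 0.0
```

```bash
python3 plan.py .509 -.173 .097 3; python3 -c "
from m import *
im=save('top','t1.png');s=save('scene','s1.png')
cv2.imwrite('pics/c2.png',np.hstack([cv2.resize(x[:,:,::-1],(400,400),interpolation=2) for x in (im[170:250,330:410],s[130:210,275:355])]))"
```

```text
t 2.0 pos [ 0.4903 -0.1572  0.2281] F [0.8 0.5 0.8] w 1.002 gf 0.0
travel [-0.0169  0.0179  0.1311] turn [-0.04 -0.04  0.15] q7 0.34
```

View pics/c2.png

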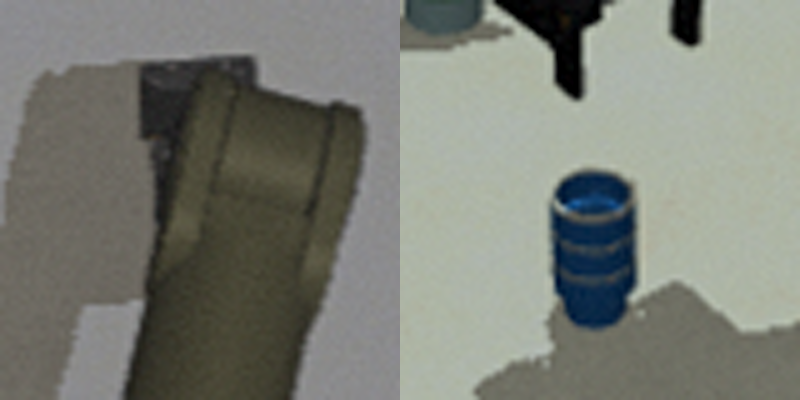

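The top view is blocked by the arm. In the scene crop the stack's rim ellipse is centred at about (313.9,169.5), with the open fingers above it.

```bash
python3 -c "
from m import *
print(onz('scene',313.9,169.5,.106))"; python3 plan.py .5085 -.174 .13 3
```

```text
[ 0.50913477 -0.16668047  0.106     ]
t 2.1 pos [ 0.4907 -0.1553  0.2281] F [ 0.1  0.3 -0.4] w 1.004 gf 0.0
travel [-0.0198  0.0167  0.0981] turn [-0.03 -0.05  0.38] q7 0.34
```

Emit:
step_arm:
  commands:
    - {"travel":[-0.017,0.018,0.03],"turn":[0,0,0]}
    - {"travel":[-0.017,0.018,0.06],"turn":[0,0,0]}
    - {"travel":[-0.017,0.018,0.09],"turn":[0,0,0]}
    - {"travel":[-0.017,0.018,0.09],"turn":[0,0,0]}
    - {"travel":[-0.017,0.018,0.09],"turn":[0,0,0]}

```text
time: 2.6
position: [0.5098, -0.1717, 0.1387]
tool_rot: [-2.155, -2.285, 0.0]
ft_force: [0.9, 0.6, -0.2]
grip_width: 1.001
grip_force: 0.0
```

```bash
python3 plan.py .5085 -.174 .097 3
```

```text
t 2.6 pos [ 0.5098 -0.1717  0.1387] F [ 0.9  0.6 -0.2] w 1.001 gf 0.0
travel [-0.0022 -0.0014  0.0417] turn [-0.04 -0.02  0.36] q7 0.47
```

Emit:
step_arm:
  commands:
    - {"travel":[0,-0.001,0.025],"turn":[0,0,0]}
    - {"travel":[0,-0.001,0.0415],"turn":[0,0,0]}
    - {"travel":[0,-0.001,0.0415],"turn":[0,0,0]}
    - {"travel":[0,-0.001,0.0415],"turn":[0,0,0]}

```text
time: 3.0
position: [0.5098, -0.173, 0.0987]
tool_rot: [2.156, 2.283, 0.003]
ft_force: [-0.1, -0.2, 0.5]
grip_width: 0.996
grip_force: 0.0
```

Emit:
step_arm:
  commands:
    - {"travel":[0,0,0],"turn":[0,0,0]}
    - {"travel":[0,0,0],"turn":[0,0,0]}
    - {"travel":[0,0,0],"turn":[0,0,0]}
    - {"travel":[0,0,0],"turn":[0,0,0]}
    - {"travel":[0,0,0],"turn":[0,0,0]}
  gripper: 0.5
  force: 8

```text
time: 3.5
position: [0.5089, -0.1732, 0.0974]
tool_rot: [2.157, 2.283, 0.001]
ft_force: [-0.8, -0.1, 2.2]
grip_width: 0.703
grip_force: 8.0
```

Emit:
step_arm:
  commands:
    - {"travel":[0,0,-0.01],"turn":[0,0,0]}
    - {"travel":[0,0,-0.025],"turn":[0,0,0]}
    - {"travel":[0,0,-0.045],"turn":[0,0,0]}
    - {"travel":[0,0,-0.065],"turn":[0,0,0]}
    - {"travel":[0,0,-0.065],"turn":[0,0,0]}

```text
time: 4.0
position: [0.5107, -0.174, 0.1657]
tool_rot: [2.155, 2.28, 0.006]
ft_force: [0.3, -0.6, 0.0]
grip_width: 0.71
grip_force: 8.0
```

```bash
python3 plan.py .53 .235 .18 3; python3 -c "
from m import *
s=save('scene','s2.png')
cv2.imwrite('pics/c3.png',cv2.resize(s[120:220,265:365][:,:,::-1],(400,400),interpolation=2))"
```

```text
t 4.0 pos [ 0.5107 -0.174   0.1657] F [ 0.3 -0.6  0. ] w 0.71 gf 8.0
travel [ 0.4072  0.0424 -0.0143] turn [0.36 0.04 0.23] q7 0.45
```

View pics/c3.png

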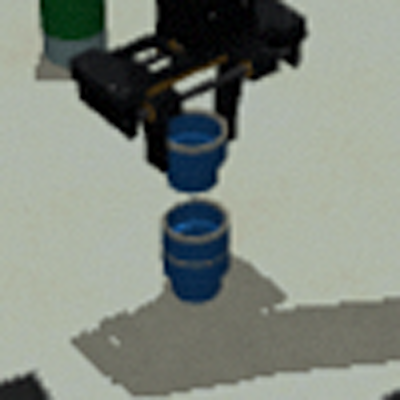

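One cup is in the gripper and two are still nested on the worktop. Next, carry it over the tray.

Emit:
step_arm:
  commands:
    - {"travel":[0.03,0.003,-0.02],"turn":[0,0,0]}
    - {"travel":[0.075,0.008,-0.02],"turn":[0,0,0]}
    - {"travel":[0.12,0.012,-0.02],"turn":[0,0,0]}
    - {"travel":[0.165,0.017,-0.02],"turn":[0,0,0]}
    - {"travel":[0.21,0.022,-0.02],"turn":[0,0,0]}

```text
time: 4.55
position: [0.5179, 0.0395, 0.1816]
tool_rot: [-2.158, -2.283, 0.0]
ft_force: [1.2, -0.1, -0.7]
grip_width: 0.711
grip_force: 8.0
```

Emit:
step_arm:
  commands:
    - {"travel":[0.045,0.005,0],"turn":[0,0,0]}
    - {"travel":[0.09,0.01,0],"turn":[0,0,0]}
    - {"travel":[0.13,0.014,0],"turn":[0,0,0]}
    - {"travel":[0.165,0.018,0],"turn":[0,0,0]}
    - {"travel":[0.18,0.02,0],"turn":[0,0,0]}

```text
time: 5.05
position: [0.5271, 0.223, 0.1809]
tool_rot: [-2.151, -2.288, 0.001]
ft_force: [0.3, -0.3, -0.9]
grip_width: 0.707
grip_force: 8.0
```

```bash
python3 plan.py .53 .232 .08 3
```

```text
t 5.05 pos [0.5271 0.223  0.1809] F [ 0.3 -0.3 -0.9] w 0.707 gf 8.0
travel [0.0088 0.0036 0.1009] turn [-0.09 -0.03  0.55] q7 -0.3
```

Emit:
step_arm:
  commands:
    - {"travel":[0.006,0.002,0.03],"turn":[0,0,0]}
    - {"travel":[0.006,0.002,0.06],"turn":[0,0,0]}
    - {"travel":[0.006,0.002,0.09],"turn":[0,0,0]}
    - {"travel":[0.006,0.002,0.11],"turn":[0,0,0]}
    - {"travel":[0.006,0.002,0.12],"turn":[0,0,0]}

```text
time: 5.55
position: [0.5287, 0.2227, 0.0595]
tool_rot: [-2.159, -2.282, 0.007]
ft_force: [0.1, -0.6, -0.3]
grip_width: 0.707
grip_force: 8.0
```

Emit:
step_arm:
  commands:
    - {"travel":[0,0,0.003],"turn":[0,0,0]}
    - {"travel":[0,0,0.006],"turn":[0,0,0]}
    - {"travel":[0,0,0.008],"turn":[0,0,0]}
    - {"travel":[0,0,0.008],"turn":[0,0,0]}

```text
time: 5.95
position: [0.5306, 0.2249, 0.0547]
tool_rot: [2.158, 2.283, 0.002]
ft_force: [0.8, -0.7, -0.4]
grip_width: 0.706
grip_force: 8.0
```

Emit:
step_arm:
  commands:
    - {"travel":[0,0,0.002],"turn":[0,0,0]}
    - {"travel":[0,0,0.004],"turn":[0,0,0]}
    - {"travel":[0,0,0.005],"turn":[0,0,0]}
    - {"travel":[0,0,0.006],"turn":[0,0,0]}
    - {"travel":[0,0,0.006],"turn":[0,0,0]}

```text
time: 6.45
position: [0.53, 0.2247, 0.0478]
tool_rot: [-2.158, -2.283, 0.0]
ft_force: [0.5, 0.3, 0.1]
grip_width: 0.708
grip_force: 8.0
```

Emit:
step_arm:
  commands:
    - {"travel":[0,0,0.0005],"turn":[0,0,0]}
    - {"travel":[0,0,0.001],"turn":[0,0,0]}
    - {"travel":[0,0,0.001],"turn":[0,0,0]}

```text
time: 6.75
position: [0.5302, 0.2248, 0.0473]
tool_rot: [-2.158, -2.283, -0.001]
ft_force: [-0.2, -0.5, 3.1]
grip_width: 0.707
grip_force: 8.0
```

Contact at 3 N, so I'll release.

Emit:
step_arm:
  commands:
    - {"travel":[0,0,0],"turn":[0,0,0]}
    - {"travel":[0,0,0],"turn":[0,0,0]}
    - {"travel":[0,0,0],"turn":[0,0,0]}
    - {"travel":[0,0,0],"turn":[0,0,0]}
    - {"travel":[0,0,0],"turn":[0,0,0]}
  gripper: 1

```text
time: 7.25
position: [0.5301, 0.2247, 0.0469]
tool_rot: [2.158, 2.283, -0.0]
ft_force: [-0.2, 0.8, 0.1]
grip_width: 0.984
grip_force: 0.0
```

Emit:
step_arm:
  commands:
    - {"travel":[0,0,-0.02],"turn":[0,0,0]}
    - {"travel":[0,0,-0.06],"turn":[0,0,0]}
    - {"travel":[0,0,-0.11],"turn":[0,0,0]}
    - {"travel":[0,0,-0.16],"turn":[0,0,0]}
    - {"travel":[0,0,-0.21],"turn":[0,0,0]}

```text
time: 7.75
position: [0.5298, 0.2244, 0.259]
tool_rot: [-2.158, -2.283, -0.0]
ft_force: [0.7, 0.3, -0.6]
grip_width: 0.999
grip_force: 0.0
```

```bash
python3 plan.py .529 .349 .26 3; python3 -c "
from m import *
im=save('top','t3.png');s=save('scene','s3.png')
_,b,cb=blob(s,(0,120,80),(8,255,255),(417,248),30);print(b,cb)
cv2.imwrite('pics/c4.png',np.hstack([cv2.resize(x[:,:,::-1],(400,400),interpolation=2) for x in (im[150:250,200:300],s[210:310,345:445])]))"
```

```text
t 7.75 pos [0.5298 0.2244 0.259 ] F [ 0.7  0.3 -0.6] w 0.999 gf 0.0
travel [ 0.1244  0.0062 -0.0009] turn [ 0.01 -0.01  0.23] q7 -0.32
[406 236  22  18 280] [416.91785714 244.16071429]
```

View pics/c4.png

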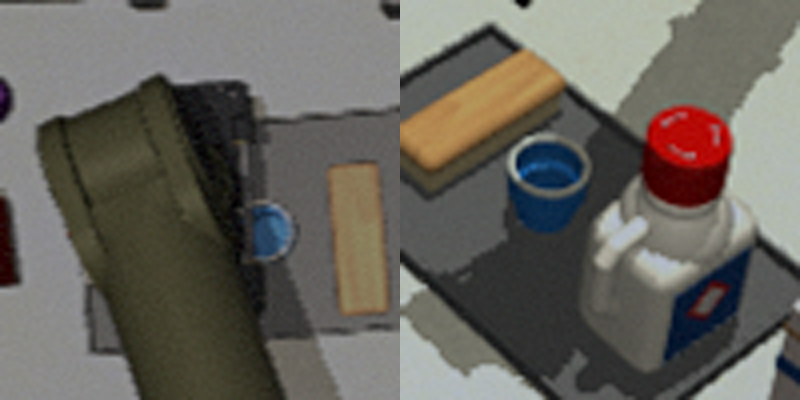

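The cup stands upright, mouth up, between the brush and the bottle. In the scene image the cap's top disc is centred at about (417,243.8).

```bash
python3 -c "
from m import *
print(onz('scene',417,243.8,.197),onz('top',223.8,205.4,.197))"
```

```text
[0.52808503 0.35047796 0.197     ] [0.52860814 0.34874313 0.197     ]
```

Emit:
step_arm:
  commands:
    - {"travel":[0.03,0.002,0],"turn":[0,0,0]}
    - {"travel":[0.07,0.004,0],"turn":[0,0,0]}
    - {"travel":[0.11,0.006,0],"turn":[0,0,0]}
    - {"travel":[0.125,0.006,0],"turn":[0,0,0]}
    - {"travel":[0.125,0.006,0],"turn":[0,0,0]}

```text
time: 8.35
position: [0.5275, 0.3528, 0.2556]
tool_rot: [-2.152, -2.288, 0.002]
ft_force: [0.1, -0.3, -0.4]
grip_width: 1.0
grip_force: 0.0
```

```bash
python3 plan.py .529 .349 .177 3
```

```text
t 8.35 pos [0.5275 0.3528 0.2556] F [ 0.1 -0.3 -0.4] w 1.0 gf 0.0
travel [-0.0038  0.0013  0.0786] turn [-0.09  0.03  0.52] q7 -0.47
```

Emit:
step_arm:
  commands:
    - {"travel":[-0.003,0.001,0.02],"turn":[0,0,0]}
    - {"travel":[-0.003,0.001,0.04],"turn":[0,0,0]}
    - {"travel":[-0.003,0.001,0.06],"turn":[0,0,0]}
    - {"travel":[-0.003,0.001,0.077],"turn":[0,0,0]}
    - {"travel":[-0.003,0.001,0.077],"turn":[0,0,0]}

```text
time: 8.85
position: [0.5295, 0.3433, 0.1774]
tool_rot: [2.161, 2.28, -0.009]
ft_force: [0.8, -0.4, -0.2]
grip_width: 1.001
grip_force: 0.0
```

Emit:
step_arm:
  commands:
    - {"travel":[0,0,0],"turn":[0,0,0]}
    - {"travel":[0,0,0],"turn":[0,0,0]}

```text
time: 9.05
position: [0.5312, 0.3463, 0.1815]
tool_rot: [2.159, 2.282, 0.003]
ft_force: [0.2, -0.6, 0.3]
grip_width: 1.002
grip_force: 0.0
```

```bash
python3 plan.py .5285 .3495 .177 3
```

```text
t 9.05 pos [0.5312 0.3463 0.1815] F [ 0.2 -0.6  0.3] w 1.002 gf 0.0
travel [ 0.0033 -0.0025  0.0044] turn [ 0.11 -0.05  0.18] q7 -0.45
```

Emit:
step_arm:
  commands:
    - {"travel":[0.003,-0.002,0.004],"turn":[0,0,0]}
    - {"travel":[0.003,-0.002,0.004],"turn":[0,0,0]}
    - {"travel":[0.003,-0.002,0.004],"turn":[0,0,0]}
    - {"travel":[0.003,-0.002,0.004],"turn":[0,0,0]}

```text
time: 9.45
position: [0.5281, 0.35, 0.1762]
tool_rot: [2.157, 2.284, 0.001]
ft_force: [0.0, 0.3, -1.0]
grip_width: 1.0
grip_force: 0.0
```

```bash
python3 plan.py .5285 .3495 .177 3
```

```text
t 9.45 pos [0.5281 0.35   0.1762] F [ 0.   0.3 -1. ] w 1.0 gf 0.0
travel [-0.0005  0.0004 -0.0008] turn [ 0.02 -0.01  0.26] q7 -0.46
```

Centred on the cap. Close.

Emit:
step_arm:
  commands:
    - {"travel":[0,0,0],"turn":[0,0,0]}
    - {"travel":[0,0,0],"turn":[0,0,0]}
    - {"travel":[0,0,0],"turn":[0,0,0]}
    - {"travel":[0,0,0],"turn":[0,0,0]}
    - {"travel":[0,0,0],"turn":[0,0,0]}
  gripper: 0.4
  force: 35

```text
time: 9.95
position: [0.529, 0.3498, 0.1763]
tool_rot: [2.157, 2.282, 0.003]
ft_force: [2.3, 0.7, -4.6]
grip_width: 0.644
grip_force: 35.0
```

Emit:
step_arm:
  commands:
    - {"travel":[0,0,0.0015],"turn":[0,0,0]}
    - {"travel":[0,0,0.003],"turn":[0,0,0]}
    - {"travel":[0,0,0.0045],"turn":[0,0,0]}
    - {"travel":[0,0,0.006],"turn":[0,0,0]}
    - {"travel":[0,0,0.006],"turn":[0,0,0]}

```text
time: 10.45
position: [0.5297, 0.3499, 0.1721]
tool_rot: [2.158, 2.282, 0.006]
ft_force: [2.4, -1.2, 8.9]
grip_width: 0.64
grip_force: 35.0
```

Emit:
step_arm:
  commands:
    - {"travel":[0,0,0.001],"turn":[0,0,0]}
    - {"travel":[0,0,0.002],"turn":[0,0,0]}
    - {"travel":[0,0,0.002],"turn":[0,0,0]}

```text
time: 10.75
position: [0.5297, 0.3499, 0.1705]
tool_rot: [2.158, 2.282, 0.006]
ft_force: [2.0, -1.8, 9.7]
grip_width: 0.636
grip_force: 35.0
```

Emit:
step_arm:
  commands:
    - {"travel":[0,0,0.001],"turn":[0,0,0]}
    - {"travel":[0,0,0.001],"turn":[0,0,-3]}
    - {"travel":[0,0,0.001],"turn":[0,0,-7]}
    - {"travel":[0,0,0.001],"turn":[0,0,-11]}
    - {"travel":[0,0,0.001],"turn":[0,0,-15]}

```text
time: 11.25
position: [0.5295, 0.3507, 0.17]
tool_rot: [1.837, 2.547, 0.008]
ft_force: [0.4, -0.1, 10.8]
grip_width: 0.642
grip_force: 35.0
```

```bash
python3 plan.py .529 .35 .17 3; python3 -c "
from m import *
print(ctrl.get_state()['torque'])"
```

```text
t 11.25 pos [0.5295 0.3507 0.17  ] F [ 0.4 -0.1 10.8] w 0.642 gf 35.0
travel [-0.0005 -0.0007 -0.    ] turn [ 0.24 -0.15 15.39] q7 -0.2
[-0.13140643 -0.0628119  -0.05741649]
```

Low torque and 10.8 N down, so the cap is turning. Continue.

Emit:
step_arm:
  commands:
    - {"travel":[0,0,0],"turn":[0,0,-5]}
    - {"travel":[0,0,0],"turn":[0,0,-10]}
    - {"travel":[0,0,0],"turn":[0,0,-15]}
    - {"travel":[0,0,0],"turn":[0,0,-20]}
    - {"travel":[0,0,0],"turn":[0,0,-25]}

```text
time: 11.75
position: [0.5295, 0.3509, 0.17]
tool_rot: [1.241, 2.884, 0.007]
ft_force: [1.6, -0.6, 11.2]
grip_width: 0.639
grip_force: 35.0
```

Emit:
step_arm:
  commands:
    - {"travel":[0,0,0],"turn":[0,0,-5]}
    - {"travel":[0,0,0],"turn":[0,0,-10]}
    - {"travel":[0,0,0],"turn":[0,0,-15]}
    - {"travel":[0,0,0],"turn":[0,0,-20]}
    - {"travel":[0,0,0],"turn":[0,0,-25]}

```text
time: 12.25
position: [0.5297, 0.3507, 0.1701]
tool_rot: [0.587, 3.082, 0.007]
ft_force: [1.7, 0.1, 11.0]
grip_width: 0.641
grip_force: 35.0
```

Emit:
step_arm:
  commands:
    - {"travel":[0,0,0],"turn":[0,0,-3]}
    - {"travel":[0,0,0],"turn":[0,0,-5]}
    - {"travel":[0,0,0],"turn":[0,0,-5]}
    - {"travel":[0,0,0],"turn":[0,0,-5]}

```text
time: 12.65
position: [0.5299, 0.3506, 0.1702]
tool_rot: [0.458, 3.104, 0.006]
ft_force: [1.7, -0.2, 9.9]
grip_width: 0.64
grip_force: 35.0
```

```bash
python3 plan.py .529 .35 .17 3; python3 -c "
from m import *
print(ctrl.get_state()['torque'])
s=save('scene','s4.png')
cv2.imwrite('pics/c5.png',cv2.resize(s[200:320,345:465][:,:,::-1],(480,480),interpolation=2))"
```

```text
t 12.65 pos [0.5299 0.3506 0.1702] F [ 1.7 -0.2  9.9] w 0.64 gf 35.0
travel [ 0.0007 -0.0008  0.0002] turn [3.500e-01 2.000e-02 7.022e+01] q7 0.72
[-0.13207222 -0.29940815 -0.0253292 ]
```

View pics/c5.png

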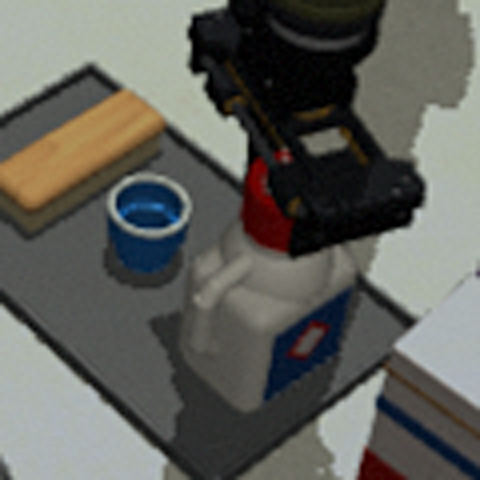

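Turned 70°, and the bottle's label and handle haven't moved. Lift straight up slowly.

Emit:
step_arm:
  commands:
    - {"travel":[0,0,-0.004],"turn":[0,0,0]}
    - {"travel":[0,0,-0.008],"turn":[0,0,0]}
    - {"travel":[0,0,-0.011],"turn":[0,0,0]}
    - {"travel":[0,0,-0.014],"turn":[0,0,0]}
    - {"travel":[0,0,-0.014],"turn":[0,0,0]}

```text
time: 13.2
position: [0.5276, 0.3497, 0.1804]
tool_rot: [-0.457, -3.107, 0.001]
ft_force: [3.0, 0.9, -0.8]
grip_width: 0.643
grip_force: 35.0
```

Emit:
step_arm:
  commands:
    - {"travel":[0,0,-0.008],"turn":[0,0,0]}
    - {"travel":[0,0,-0.016],"turn":[0,0,0]}
    - {"travel":[0,0,-0.026],"turn":[0,0,0]}
    - {"travel":[0,0,-0.038],"turn":[0,0,0]}
    - {"travel":[0,0,-0.048],"turn":[0,0,0]}

```text
time: 13.7
position: [0.5281, 0.3499, 0.2307]
tool_rot: [0.458, 3.108, 0.001]
ft_force: [1.0, 0.7, -0.5]
grip_width: 0.641
grip_force: 35.0
```

Emit:
step_arm:
  commands:
    - {"travel":[0,0,0],"turn":[0,0,0]}
    - {"travel":[0,0,0],"turn":[0,0,0]}
    - {"travel":[0,0,0],"turn":[0,0,0]}
    - {"travel":[0,0,0],"turn":[0,0,0]}
    - {"travel":[0,0,0],"turn":[0,0,0]}

```text
time: 14.2
position: [0.5278, 0.3497, 0.2285]
tool_rot: [-0.458, -3.107, 0.001]
ft_force: [-0.1, 0.6, -0.5]
grip_width: 0.64
grip_force: 35.0
```

```bash
python3 plan.py .529 .35 .228 73; python3 -c "
from m import *
s=save('scene','s5.png')
cv2.imwrite('pics/c6.png',cv2.resize(s[120:340,270:490][:,:,::-1],(600,600),interpolation=2))"
```

```text
t 14.2 pos [0.5278 0.3497 0.2285] F [-0.1  0.6 -0.5] w 0.64 gf 35.0
travel [-0.0011  0.0006  0.0005] turn [-0.04 -0.03  0.24] q7 0.71
```

View pics/c6.png

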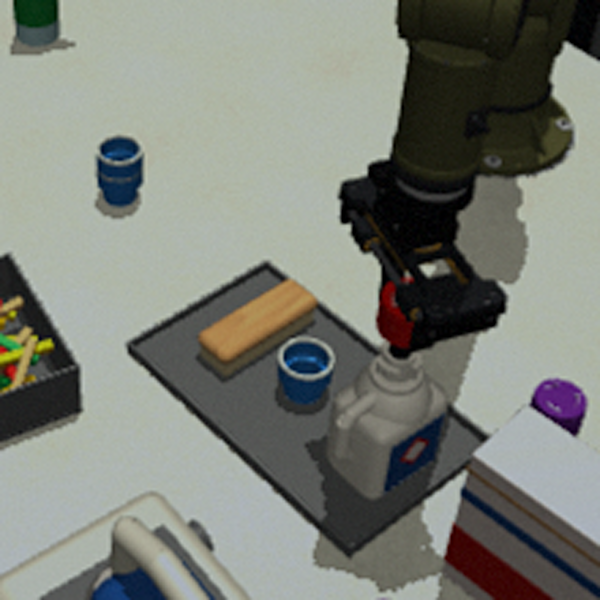

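The cap is off and held above the open neck. The bottle is standing, the cup is in the tray, and the two other cups are in place. Handing in.

```bash
python3 -c "
from bench import ctrl
print(ctrl.close_job())"
```

```text
the job is handed in; nothing more can be done
None
```

Job handed in at about 14 s of the 54 s allowed: the top cup stands mouth up in the tray, and the red cap is off and held level about 3 cm above the bottle's open mouth, with the bottle still standing and nothing else seen to have moved; the hand-in gave no verdict.

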